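# Kit the shadow-cut foam tray

## Robot

A 6-joint arm with a two-finger parallel gripper is mounted at the origin on a cart in front of the work surface, level with it; the furniture and walls round the work are solid. World frame = base frame: x ahead of the robot, y to its left, z up, the work surface at z = 0. Lengths are in m, angles in rad, forces in N, time in s.
With the tool pointing down it reaches from about 0.35 to 0.875 m from the base axis. Payload 4.2 kg.
Tool frame: the origin (TCP) lies midway between the tips of the shut fingers; the grasp point (between the pads) lies 19 mm behind it; z points along the fingers, y is the line along which they close (so a half turn about z gives the same grasp; the last joint's range is limited). The gripper opens to 87 mm and grips with 3 to 60 N. Pads are 19 mm wide; open, the fingers measure 117 mm over their backs; the gripper's body (75 mm by 190 mm) begins 51 mm behind the grasp point.
Start: joints at [0.259, 0.385, 0.008, 0, -1.194, -0.259], TCP at [0.625, 0, 0.223] pointing down, gripper open.
Joint ranges: [-3.14, 3.14], [-1.21, 2.06], [-1.07, 1.41], [-3.16, 2.05], [-2.99, -0.16], [-3.1, 3.1]. Speed limits (rad/s): [2.79, 2.79, 3.14, 3.14, 3.14, 3.14].

## Interface

Orientations are given as a rotation vector (axis times angle).
In Python, from workcell import env gives the robot as it stands.
- The arm moves only by the tool jog_arm, never from a script. Its argument "steps" is a list that holds one entry, the list of rows, each a list of 7 numbers: the shift along the world's x, y, z in m, then the turn, a rotation vector about the world's x, y, z in rad, then the opening, from 0 (shut) to 1 (fully open). A call has 1 to 12 rows; each row shifts and turns the commanded pose from where the row before left it; what a row does not reach is not made up. A row lasts 1/12 s, in which the tool goes at most 41.7 mm and 7.16 degrees, less where a joint would pass 70% of its speed; a pose out of reach is approached as far as the arm can. A call is refused whole if a number of a shift passes 0.0417 or a number of a turn 0.125, either way. A call with a gripper value outside its range is refused whole. The fingers move at their own pace and stop on an object; "grip_force" is the grip in N (left out, the last holds). Time passes only in rows, so rows that do not move let the fingers close. It gives the time, the measured TCP pose, the force, the opening and the grip force at its end, in the units of the state.
- env.read_state(): the state, without advancing time (a new reading comes with each control period).
- env.get_image(name): name is "scene" or "side" or "wrist"; returns the picture (400x640x3 uint8, red, green, blue); there is no depth.
- env.calibration(name): a dict with "fov_y" (degrees; the focal length in pixels is half the picture's height over the tangent of half this angle, whatever the lens; pixels are square), "cx", "cy" (the principal point, pixels), "R" (3x3) and "t" (3): a world point X has camera coordinates R X + t; the wrist camera has in their place "hand_eye" (4x4, takes a point from camera to tool coordinates, whose origin is the TCP and whose axes are the flange's). Camera axes: x right, y down, z forward; pixel columns grow to the right and rows downward; lengths in m; the calibration is good to about 2 mm. A picture is of the moment at which its call begins: read the wrist's pose just before it. calibration takes no time and is no camera call.
- env.job_done(): hands the job in; it is judged then, once.
The state is a dict: "time_s": time; "joint_positions": joint angles; "qd": joint speeds; "joint_efforts": joint torques, N m; "position": TCP position; "ee_rot": TCP orientation; "wrist_force": force on the tool from outside, world axes, zero at the start; "ft_torque": the same for the moment, N m; "opening": finger opening in m; "grip_force": force on a finger pad.
Only numpy, scipy, OpenCV 4.12 (cv2) and the standard library are available. Lean on these libraries where they do the work, as an engineer would, in place of code of your own. Each camera call takes 0.05 s, during which the arm holds its last target. There are 200 camera calls.

## Task

Fit the foam tray out: lay the small wooden bar with the row of holes and the small black bench block each in the cut-out that matches its outline, so that both lie flat on the bottom of their cut-outs, and let go of them. The cork plug is already in its place; the larger black tin does not belong in the tray, so leave it where it lies.

Things in the scene. Friction and masses are not known exactly. Their poses are not given: they have to be found in the camera images.
- wood_bar_center (a point): Centre (half-way up, 9 mm above its underside) of the loose plain wooden bar with a row of small holes, 22 x 100 x 18 mm (x, y, z). It lies flat on the worktop; its y axis runs along its 100 mm length, x across its 22 mm width, z up. About 40 g.
- black_block_center (a point): Centre (half-way up, 8 mm above its underside) of the loose flat black bench block, 55 x 70 x 16 mm (x, y, z): the smaller of the two flat black things. It lies flat on the worktop; y along its 70 mm length, x across its 55 mm width, z up. About 120 g.
- foam_tray: Fixed dark foam tray, 161 x 161 x 14 mm, thumb notches, pale floor 6 mm up. Origin: centre of underside; z up. Cut-outs 8 mm deep (x by y, centre in tray frame, mm): bar 34 x 112 at (46.5, 0); block 69 x 84 at (-29, 24.5); round one at (-29, -47.5), filled by a cork plug, top 24 mm above the worktop. Each part's y lies along the tray's y, either way round, and stands 8 to 10 mm proud of the foam.
- black_tin_center (a point): Centre (half-way up) of a loose flat black tin, 76 x 95 x 21 mm (x, y, z), a bystander on the worktop that looks like the black block but is larger and fits no cut-out. It is to stay where it is.
Not all that is in view belongs to the job. What is shaped like the part that bears black_block_center but purple or turquoise is not meant.

How it is judged:
By the outcome, as a careful person would: the job done as asked, in the order asked, and still so for the second after the job is handed in, with the robot touching nothing.
It also fails if it takes over 54 s, if anything falls off the work surface, if the arm or the gripper's body presses on something with over 40 N, if the wrist force passes 120 N, or if a joint passes its speed limit or range.

## Working session

There is one attempt and no reset: what is moved stays moved. The work goes in short steps, Python scripts to look and compute and a tool call to move; the robot and the scene stay as the last step left them, time stands still between calls to the robot, and variables do not carry over. Pictures are saved under pics/ and viewed, at most 12 in all, crops included, and the job is handed in when it is done.

Besides the shell and the picture viewer there is one more tool, called after "Emit:" by a JSON object that holds its "op" and its "data". jog_arm: Moves the arm, as the interface text tells. Its arguments: {"type":"object","properties":{"steps":{"type":"array"},"grip_force":{"type":"number"}},"required":["steps"]}

```bash
mkdir -p pics; cat > h.py <<'E'
import numpy as np, cv2
from workcell import env
def snap(n,f):
    s=env.read_state(); im=env.get_image(n); cv2.imwrite('pics/'+f,im[:,:,::-1]); return s,im
def cam(n,s=None):
    c=env.calibration(n); f=200/np.tan(np.radians(c['fov_y'])/2)
    if n=='wrist':
        H=np.array(c['hand_eye']); Rt=cv2.Rodrigues(np.array(s['ee_rot'],float))[0]
        R=Rt@H[:3,:3]; o=Rt@H[:3,3]+np.array(s['position'])
    else:
        R=np.array(c['R']).T; o=-R@np.array(c['t'])
    return f,c['cx'],c['cy'],R,o
def ray(n,uv,z,s=None):
    f,cx,cy,R,o=cam(n,s); uv=np.atleast_2d(np.array(uv,float))
    d=np.c_[(uv[:,0]-cx)/f,(uv[:,1]-cy)/f,np.ones(len(uv))]@R.T
    return (o+d*((z-o[2])/d[:,2])[:,None])[:,:2]
E
python3 - <<'E'
from h import *
s,a=snap('scene','a.png'); s2,b=snap('wrist','b.png'); 
print(s); print({k:env.calibration(k) for k in('scene','side','wrist')})
E
```

```text
{'time_s': 0.0, 'joint_positions': array([ 2.58613766e-01,  3.85578451e-01,  6.59795300e-03, -5.48671687e-04,
       -1.19395188e+00, -2.58596553e-01]), 'qd': array([ 3.64512540e-04,  2.37495216e-04, -2.04262215e-03,  7.18247579e-05,
        1.11666618e-04,  6.51397991e-04]), 'joint_efforts': array([ 5.69075401e-04, -3.90661991e+01,  1.87403029e+01,  4.22001421e+00,
        1.09914420e-02, -1.81494070e-04]), 'position': array([6.24392773e-01, 4.03353208e-05, 2.21428086e-01]), 'ee_rot': array([ 2.22011083, -2.22052212, -0.00237816]), 'wrist_force': array([-0.27719752,  0.87233904, -0.60051246]), 'ft_torque': array([-0.03701828,  0.03551516, -0.04901888]), 'grip_force': 0.0, 'opening': 0.08708891427476437}
{'scene': {'fov_y': 46.24451633920511, 'cx': 320.6677248369916, 'cy': 195.1802841409994, 'R': array([[ 0.43968666, -0.89815042, -0.00121032],
       [-0.55311517, -0.26971356, -0.7882374 ],
       [ 0.70762931,  0.34724692, -0.61537008]]), 't': array([-0.36534221,  0.27410483,  0.74599368])}, 'side': {'fov_y': 53.257601545533326, 'cx': 317.0275378671089, 'cy': 194.83296423907876, 'R': array([[ 9.32432006e-01, -3.61344856e-01, -6.70431522e-04],
       [-1.48266332e-01, -3.80900408e-01, -9.12651069e-01],
       [ 3.29526401e-01,  8.51084470e-01, -4.08739008e-01]]), 't': array([-0.48144755,  0.06060527,  0.86169984])}, 'wrist': {'fov_y': 62.085344236475265, 'cx': 316.40603273388797, 'cy': 201.05514505807474, 'hand_eye': array([[-1.05355983e-04, -9.53708429e-01, -3.00732806e-01,
         8.25703388e-02],
       [ 9.99999954e-01, -1.85542150e-04,  2.38075572e-04,
         3.20141456e-04],
       [-2.82853291e-04, -3.00732767e-01,  9.53708405e-01,
        -1.63262430e-01],
       [ 0.00000000e+00,  0.00000000e+00,  0.00000000e+00,
         1.00000000e+00]])}}
```

View pics/a.png

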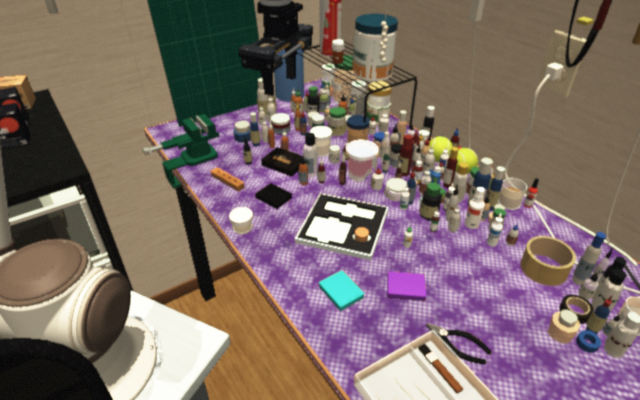

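View pics/b.png

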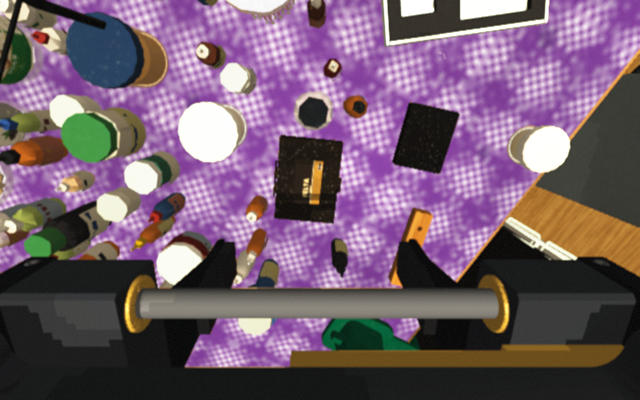

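The scene picture shows the tray at about (345,225), the block at (273,195), the bar at (228,178) and the tin at (285,160). In the wrist picture the block is at (427,137), the tin at (308,178) and the bar is partly hidden by a finger near (412,245). The tray is cut off at the top.

```bash
cat >> h.py <<'E'
def blobs(n,im,mask,z,s=None,amin=60,roi=None):
    m=mask.astype(np.uint8)
    if roi:
        k=np.zeros_like(m);x0,y0,x1,y1=roi;k[y0:y1,x0:x1]=1;m*=k
    m=cv2.morphologyEx(m,cv2.MORPH_OPEN,np.ones((3,3)))
    out=[]
    for c in cv2.findContours(m,cv2.RETR_EXTERNAL,cv2.CHAIN_APPROX_NONE)[0]:
        if cv2.contourArea(c)<amin: continue
        P=ray(n,c.reshape(-1,2),z,s)*1000
        (x,y),(w,h),a=cv2.minAreaRect(P.astype(np.float32))
        if w>h: w,h,a=h,w,a-90     # h long; a+90 = direction of long side
        L=(a+90+90)%180-90
        M=c.reshape(-1,2).mean(0)
        out.append((M.round(),round(x,1),round(y,1),'w',round(w,1),'l',round(h,1),'long dir deg',round(L,1)))
    for o in out: print(*o)
E
python3 - <<'E'
from h import *
a=cv2.imread('pics/a.png'); b=cv2.imread('pics/b.png'); s=env.read_state()
print('tray white scene'); blobs('scene',a,a.min(2)>170,0.006,roi=(290,190,395,260))
print('block scene'); blobs('scene',a,a.max(2)<70,0.016,roi=(250,175,300,215))
h=cv2.cvtColor(a,cv2.COLOR_BGR2HSV)
print('bar scene'); blobs('scene',a,(h[...,0]<22)&(h[...,1]>110)&(h[...,2]>90),0.018,roi=(200,160,250,195))
print('block wrist'); blobs('wrist',b,b.max(2)<70,0.016,s,roi=(385,95,470,180))
print('tin wrist'); blobs('wrist',b,b.max(2)<80,0.021,s,roi=(265,130,350,228))
h=cv2.cvtColor(b,cv2.COLOR_BGR2HSV)
print('bar wrist'); blobs('wrist',b,(h[...,0]<22)&(h[...,1]>110)&(h[...,2]>90),0.018,s,roi=(385,195,440,290))
E
```

```text
tray white scene
[329. 230.] 455.3 -202.0 w 77.7 l 82.7 long dir deg -81.4
[349. 210.] 533.5 -215.7 w 42.6 l 109.2 long dir deg -72.7
block scene
[273. 195.] 493.9 -44.5 w 60.4 l 74.2 long dir deg 77.6
bar scene
[227. 178.] 500.8 88.2 w 30.3 l 110.8 long dir deg 75.1
block wrist
[425. 137.] 504.9 -38.3 w 56.2 l 68.1 long dir deg 77.9
tin wrist
[307. 178.] 634.0 7.9 w 73.7 l 96.2 long dir deg 85.0
bar wrist
[395. 277.] 526.7 132.8 w 11.8 l 27.4 long dir deg -70.6
[418. 227.] 502.3 65.0 w 23.3 l 42.7 long dir deg 76.4
```

Emit:
{"op": "jog_arm", "data": {"steps": [[[-0.019, -0.034, 0, 0, 0, 0, 1], [-0.019, -0.034, 0, 0, 0, 0, 1], [-0.019, -0.034, 0, 0, 0, 0, 1], [-0.019, -0.034, 0, 0, 0, 0, 1], [-0.019, -0.034, 0, 0, 0, 0, 1], [-0.019, -0.034, 0, 0, 0, 0, 1], [-0.019, -0.034, 0, 0, 0, 0, 1], [0, 0, 0, 0, 0, 0, 1], [0, 0, 0, 0, 0, 0, 1], [0, 0, 0, 0, 0, 0, 1]]]}}

```text
time_s: 0.93
position: [0.4918, -0.238, 0.2223]
ee_rot: [-2.221, 2.222, 0.001]
wrist_force: [0.7, -0.6, 0.4]
opening: 0.0869
grip_force: 0.0
```

```bash
python3 - <<'E'
from h import *
s,b=snap('wrist','c.png'); b=b[:,:,::-1].copy(); print(s['position'],s['ee_rot'])
blobs('wrist',b,b.min(2)>170,0.006,s,amin=1500)
E
```

```text
[ 0.49183818 -0.23799585  0.22227109] [-2.22061651e+00  2.22222726e+00  7.43717807e-04]
[616. 248.] 115.1 -131.1 w 61.2 l 78.9 long dir deg -0.1
[133. 237.] 718.4 -157.7 w 82.6 l 99.0 long dir deg -14.4
[352. 199.] 451.4 -201.2 w 83.0 l 84.2 long dir deg 7.0
[284. 186.] 529.9 -216.3 w 50.2 l 110.5 long dir deg -82.8
[180. 127.] 646.0 -285.9 w 52.8 l 54.6 long dir deg 30.5
```

View pics/c.png

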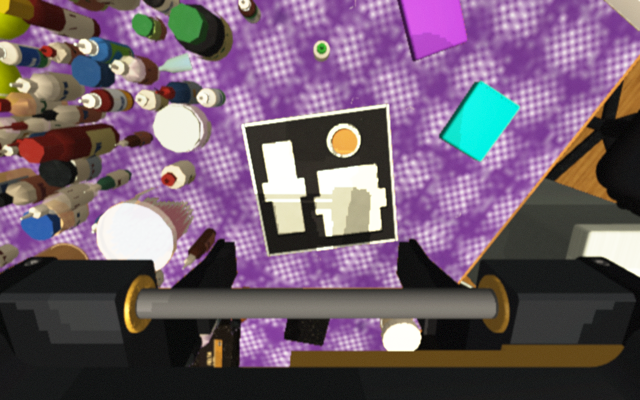

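The tray fills (243,105) to (397,255), with the bar cut-out on the left at about (284,186), the block cut-out at (352,199), both with side notches, and the cork at (344,141). I'll take yaw and centre from the outline.

```bash
python3 - <<'E'
from h import *
b=cv2.imread('pics/c.png'); s=env.read_state()
m=(b.max(2)<70).astype(np.uint8); k=np.zeros_like(m); k[95:262,235:400]=1; m*=k
m=cv2.morphologyEx(m,cv2.MORPH_OPEN,np.ones((3,3)))
c=max(cv2.findContours(m,cv2.RETR_EXTERNAL,cv2.CHAIN_APPROX_NONE)[0],key=cv2.contourArea)
h=cv2.convexHull(c); q=cv2.approxPolyDP(h,8,True).reshape(-1,2); print(q.tolist())
P=ray('wrist',q,0.014,s)*1000; print(P.round(1).tolist(), np.linalg.norm(P-np.roll(P,-1,0),axis=1).round(1))
print('rect',cv2.minAreaRect((ray('wrist',h.reshape(-1,2),0.014,s)*1000).astype(np.float32)))
d=P-np.roll(P,-1,0); yaw=np.degrees(np.arctan2(d[:,1],d[:,0])); print(yaw%90)
# pocket centres by core with notches opened away
w=(b.min(2)>100).astype(np.uint8)
k2=np.zeros_like(w)
for n,(x0,y0,x1,y1) in dict(bar=(255,130,312,243),blk=(312,155,392,243),).items():
    k2[:]=0;k2[y0:y1,x0:x1]=1
    ys,xs=np.nonzero(w*k2); G=ray('wrist',np.c_[xs,ys],0.006,s)*1000
    print(n,G.mean(0),len(G))
    for t in (8,9,10):
        r=np.radians(t);X=G@[np.cos(r),np.sin(r)];Y=G@[-np.sin(r),np.cos(r)]
        print(t,np.percentile(X,[.3,5,50,95,99.7]).round(1),np.percentile(Y,[.3,99.7]).round(1))
E
```

```text
[[384, 109], [393, 237], [270, 252], [246, 128]]
[[418.9, -306.9], [398.8, -157.1], [548.9, -137.0], [569.0, -286.8]] [151.2 151.5 151.1 151.4]
rect ((483.910400390625, -221.64334106445312), (153.3604278564453, 153.47044372558594), 7.6275410652160645)
[7.6610915  7.61856174 7.62970775 7.64268258]
bar [ 533.88942086 -213.7572325 ] 3281
8 [470.4 478.3 497.2 531.4 540.5] [-343.1 -224. ]
9 [465.3 472.8 492.1 527.  536.4] [-351.7 -233.3]
10 [460.  467.3 486.8 522.4 532.1] [-360.3 -242.6]
blk [ 450.51173572 -202.13543541] 4372
8 [367.7 383.8 418.1 452.8 461.4] [-317.  -202.6]
9 [362.4 379.  413.4 448.2 456.8] [-324.3 -209.3]
10 [357.  374.2 408.6 443.4 452. ] [-331.5 -215.8]
```

Emit:
{"op": "jog_arm", "data": {"steps": [[[0.001, 0.031, 0, 0, 0, 0, 1], [0.001, 0.031, 0, 0, 0, 0, 1], [0.001, 0.031, 0, 0, 0, 0, 1], [0.001, 0.031, 0, 0, 0, 0, 1], [0.001, 0.031, 0, 0, 0, 0, 1], [0.001, 0.031, 0, 0, 0, 0, 1], [0.001, 0.031, 0, 0, 0, 0, 1], [0.001, 0.031, 0, 0, 0, 0, 1], [0.001, 0.031, 0, 0, 0, 0, 1], [0, 0, 0, 0, 0, 0, 1], [0, 0, 0, 0, 0, 0, 1], [0, 0, 0, 0, 0, 0, 1]]]}}

```text
time_s: 1.98
position: [0.5008, 0.042, 0.2224]
ee_rot: [2.224, -2.219, -0.0]
wrist_force: [0.4, 0.4, -0.2]
opening: 0.0869
grip_force: 0.0
```

```bash
python3 - <<'E'
from h import *
s,b=snap('wrist','d.png'); b=b[:,:,::-1].copy(); print(s['position'],s['ee_rot'])
print('dark');blobs('wrist',b,b.max(2)<75,0.016,s,amin=1500,roi=(230,0,400,230))
h=cv2.cvtColor(b,cv2.COLOR_BGR2HSV)
print('bar');blobs('wrist',b,(h[...,0]<22)&(h[...,1]>110)&(h[...,2]>90),0.018,s,amin=300,roi=(230,0,400,260))
E
```

```text
[0.50084892 0.0420061  0.22235385] [ 2.22351890e+00 -2.21862786e+00 -3.98111339e-04]
dark
[314.  98.] 502.8 -37.9 w 53.7 l 68.6 long dir deg 78.1
bar
[310. 215.] 508.6 94.2 w 21.9 l 101.5 long dir deg 76.1
```

View pics/d.png

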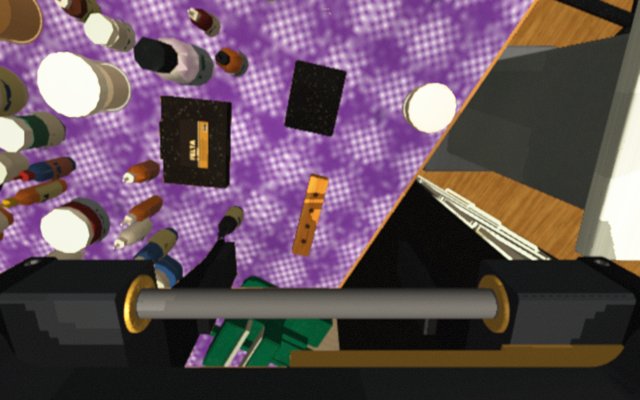

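The block is at (314,98) and the bar at (310,215), both fully in view. A small dark bottle at (230,222) may come close to the gripper body when it takes the bar, so I'll check its height in a scene crop.

```bash
python3 - <<'E'
from h import *
a=cv2.imread('pics/a.png')[110:215,190:330]; cv2.imwrite('pics/e.png',cv2.resize(a,None,fx=5,fy=5,interpolation=cv2.INTER_CUBIC))
s=env.read_state()
for z in(0,.03,.06,.08): print(z,(ray('wrist',[[240,210],[222,236],[228,222]],z,s)*1000).round().tolist())
E
```

```text
0 [[594.0, 92.0], [619.0, 126.0], [610.0, 108.0]]
0.03 [[587.0, 82.0], [610.0, 113.0], [601.0, 96.0]]
0.06 [[579.0, 71.0], [601.0, 100.0], [593.0, 84.0]]
0.08 [[575.0, 64.0], [594.0, 92.0], [587.0, 77.0]]
```

View pics/e.png

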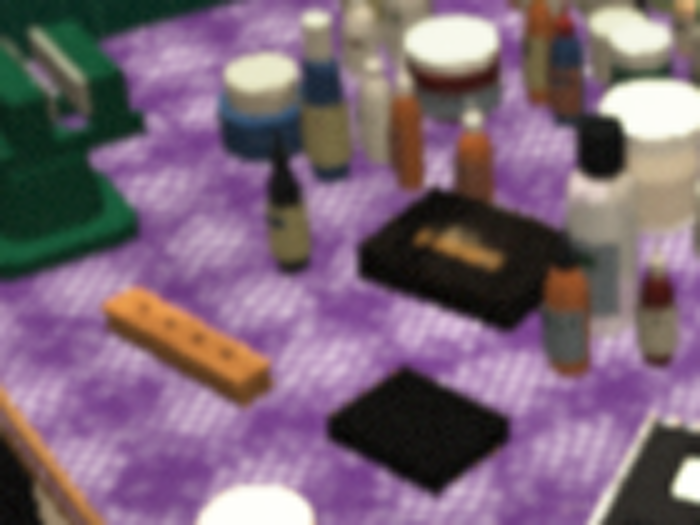

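The crop shows two bottles near the grasps: a dark one with its base at crop (292,265) and top at (280,140), and an orange-grey one with its base at (567,368) and top at (567,240). Next I'll work out their positions and heights.

```bash
python3 - <<'E'
from h import *
f,cx,cy,R,o=cam('scene')
for n,b,t in(('dark',(292,262),(280,140)),('brown',(567,365),(567,240)),('white',(610,320),(600,120))):
    g=lambda p:(190+p[0]/5,110+p[1]/5)
    B=ray('scene',g(b),0)[0]
    for z in np.arange(.04,.16,.01):
        X=R.T@(np.r_[B,z]-o); v=cy+f*X[1]/X[2]
        if v<g(t)[1]: break
    print(n,(B*1000).round(),'height~',z)
E
```

```text
dark [602.  95.] height~ 0.08000000000000002
brown [585. -74.] height~ 0.08000000000000002
white [628. -76.] height~ 0.12000000000000002
```

Emit:
{"op": "jog_arm", "data": {"steps": [[[0.0004, 0.0041, -0.0155, 0, 0, -0.0304, 0.6], [0.0004, 0.0041, -0.0155, 0, 0, -0.0304, 0.6], [0.0004, 0.0041, -0.0155, 0, 0, -0.0304, 0.6], [0.0004, 0.0041, -0.0155, 0, 0, -0.0304, 0.6], [0.0004, 0.0041, -0.0155, 0, 0, -0.0304, 0.6], [0.0004, 0.0041, -0.0155, 0, 0, -0.0304, 0.6], [0.0004, 0.0041, -0.0155, 0, 0, -0.0304, 0.6], [0.0004, 0.0041, -0.0155, 0, 0, -0.0304, 0.6], [0, 0, -0.02, 0, 0, 0, 0.6], [0, 0, -0.02, 0, 0, 0, 0.6], [0, 0, -0.01, 0, 0, 0, 0.6], [0, 0, 0, 0, 0, 0, 0.6]]]}}

```text
time_s: 3.03
position: [0.5027, 0.0724, 0.0464]
ee_rot: [1.93, -2.472, -0.002]
wrist_force: [-0.2, 0.8, -0.5]
opening: 0.0524
grip_force: 0.0
```

Emit:
{"op": "jog_arm", "data": {"steps": [[[0.001, 0.002, -0.012, 0, 0, 0, 0.6], [0, 0, -0.012, 0, 0, 0, 0.6], [0, 0, -0.008, 0, 0, 0, 0.6], [0, 0, -0.004, 0, 0, 0, 0.6], [0, 0, 0, 0, 0, 0, 0.6], [0, 0, 0, 0, 0, 0, 0], [0, 0, 0, 0, 0, 0, 0], [0, 0, 0, 0, 0, 0, 0], [0, 0, 0, 0, 0, 0, 0], [0, 0, 0, 0, 0, 0, 0], [0, 0, 0, 0, 0, 0, 0]]], "grip_force": 25}}

```text
time_s: 3.95
position: [0.5052, 0.0759, 0.0128]
ee_rot: [-1.936, 2.474, -0.0]
wrist_force: [-0.4, 0.7, 1.8]
opening: 0.0212
grip_force: 25.0
```

Emit:
{"op": "jog_arm", "data": {"steps": [[[0, 0, 0.02, 0, 0, 0, 0], [0, 0, 0.03, 0, 0, 0, 0], [0, 0, 0.03, 0, 0, 0, 0], [0, 0, 0.03, 0, 0, 0, 0], [0.002, -0.03, 0, 0, 0, 0.038, 0], [0.003, -0.03, 0, 0, 0, 0.038, 0], [0.003, -0.03, 0, 0, 0, 0.038, 0], [0.003, -0.03, 0, 0, 0, 0.038, 0], [0.003, -0.03, 0, 0, 0, 0.038, 0], [0.003, -0.03, 0, 0, 0, 0.038, 0], [0.002, -0.02, 0, 0, 0, 0.038, 0], [0, 0, 0, 0, 0, 0, 0]]]}}

```text
time_s: 4.95
position: [0.524, -0.1272, 0.1222]
ee_rot: [2.243, -2.199, -0.0]
wrist_force: [0.4, -0.0, -0.4]
opening: 0.0214
grip_force: 25.0
```

```bash
python3 - <<'E'
from h import *
a=cv2.imread('pics/a.png'); b=cv2.imread('pics/c.png')
sc=dict(position=[.49184,-.238,.22227],ee_rot=[-2.22061651,2.22222726,.00074])
def proj(n,X,s=None):
    f,cx,cy,R,o=cam(n,s); p=(np.array(X)-o)@R; return (np.c_[cx+f*p[:,0]/p[:,2],cy+f*p[:,1]/p[:,2]])
r=np.radians(7.63);u=np.array([np.cos(r),np.sin(r)]);v=np.array([-u[1],u[0]])
for c,col in(((.5328,-.2352),(0,255,255)),((.4499,-.1863),(255,255,0))):
    for z in(0,.086):
        Q=[np.r_[c+i*.095*u+j*.0375*v,z] for i,j in((1,1),(1,-1),(-1,-1),(-1,1))]
        for im,n,s in((a,'scene',None),(b,'wrist',sc)):
            cv2.polylines(im,[proj(n,Q,s).round().astype(np.int32)],True,col if z else (0,0,255),1)
cv2.imwrite('pics/f.png',np.hstack([cv2.resize(a[150:300,260:460],None,fx=2.6,fy=2.6)[:390],cv2.resize(b[20:280,130:410],(280,390))]))
E
```

```text
(no output)
```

View pics/f.png

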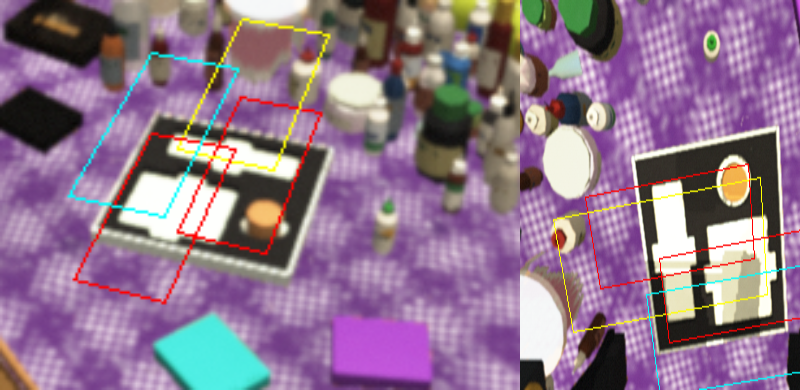

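The projected gripper body stays clear of the bottles at both placing poses: its footprint ends short of the red-white bottle. I'll go on and place the bar.

Emit:
{"op": "jog_arm", "data": {"steps": [[[0.001, -0.015, 0, 0, 0, 0.016, 0], [0.002, -0.022, 0, 0, 0, 0.016, 0], [0.002, -0.022, 0, 0, 0, 0.016, 0], [0.002, -0.022, 0, 0, 0, 0.016, 0], [0.001, -0.017, -0.01, 0, 0, 0.016, 0], [0.001, -0.01, -0.02, 0, 0, 0.016, 0], [0, 0, -0.02, 0, 0, 0.017, 0], [0, 0, -0.02, 0, 0, 0, 0], [0, 0, 0, 0, 0, 0, 0], [0, 0, 0, 0, 0, 0, 0], [0, 0, 0, 0, 0, 0, 0]]]}}

```text
time_s: 5.87
position: [0.5341, -0.2319, 0.0536]
ee_rot: [-2.368, 2.064, -0.002]
wrist_force: [0.8, 0.2, 0.2]
opening: 0.0212
grip_force: 25.0
```

```bash
python3 - <<'E'
from h import *
s=env.read_state();print(s['position'],s['ee_rot'])
s,a=snap('side','g.png')
E
```

```text
[ 0.53405679 -0.23189575  0.05356943] [-2.36766115e+00  2.06417573e+00 -2.32124088e-03]
```

View pics/g.png

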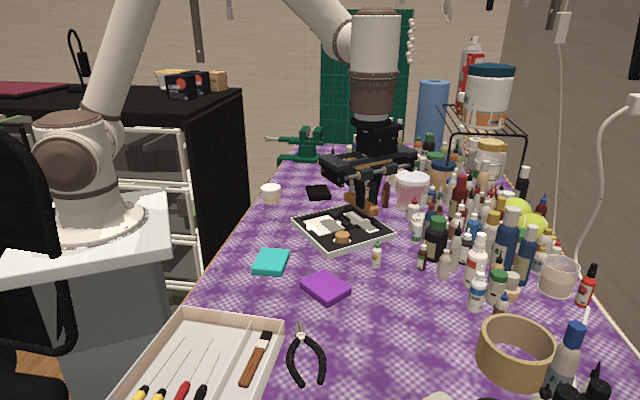

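The side view shows the bar held over the bar cut-out, at about (362,205). Lowering it.

Emit:
{"op": "jog_arm", "data": {"steps": [[[-0.001, -0.003, -0.01, 0, 0, 0, 0], [0, 0, -0.01, 0, 0, 0, 0], [0, 0, -0.006, 0, 0, 0, 0], [0, 0, -0.004, 0, 0, 0, 0], [0, 0, -0.003, 0, 0, 0, 0], [0, 0, 0, 0, 0, 0, 0], [0, 0, 0, 0, 0, 0, 0]]]}}

```text
time_s: 6.5
position: [0.5323, -0.2352, 0.0194]
ee_rot: [2.367, -2.065, 0.0]
wrist_force: [0.2, 0.2, -0.2]
opening: 0.0218
grip_force: 25.0
```

Emit:
{"op": "jog_arm", "data": {"steps": [[[0, 0, -0.001, 0, 0, 0, 0], [0, 0, 0, 0, 0, 0, 0], [0, 0, 0, 0, 0, 0, 0.45], [0, 0, 0, 0, 0, 0, 0.45], [0, 0, 0, 0, 0, 0, 0.45], [0, 0, 0, 0, 0, 0, 0.45], [0, 0, 0.02, 0, 0, 0, 0.45], [0, 0, 0.03, 0, 0, 0, 0.45], [0, 0, 0.03, 0, 0, 0, 0.45], [-0.005, -0.01, 0.03, 0, 0, 0, 0.45], [-0.01, -0.01, 0.03, 0, 0, 0, 0.45], [-0.01, 0, 0.03, 0, 0, 0, 0.45]]]}}

```text
time_s: 7.5
position: [0.5068, -0.2561, 0.1899]
ee_rot: [2.366, -2.066, 0.0]
wrist_force: [-0.1, 0.2, -0.6]
opening: 0.0393
grip_force: 0.0
```

Emit:
{"op": "jog_arm", "data": {"steps": [[[-0.008, 0.01, 0.03, 0, 0, -0.04, 0.6], [-0.008, 0.0, 0, 0, 0, -0.04, 1], [0, 0, 0, 0, 0, -0.04, 1], [0, 0, 0, 0, 0, -0.013, 1], [0, 0, 0, 0, 0, 0, 1], [0, 0, 0, 0, 0, 0, 1]]]}}

```text
time_s: 8.0
position: [0.4911, -0.2452, 0.2181]
ee_rot: [2.225, -2.217, -0.001]
wrist_force: [-0.7, 0.3, -0.2]
opening: 0.0708
grip_force: 0.0
```

```bash
python3 - <<'E'
from h import *
s,b=snap('wrist','i.png'); b=b[:,:,::-1].copy(); print(s['position'],s['ee_rot'])
h=cv2.cvtColor(b,cv2.COLOR_BGR2HSV)
print('bar');blobs('wrist',b,(h[...,0]<22)&(h[...,1]>110)&(h[...,2]>90),0.024,s,amin=300,roi=(200,60,420,260))
E
```

```text
[ 0.49107967 -0.24517381  0.21805469] [ 2.22502889e+00 -2.21708324e+00 -1.18693859e-03]
bar
[282. 199.] 528.6 -215.6 w 22.6 l 101.1 long dir deg -82.0
[343. 150.] 462.0 -274.2 w 25.9 l 26.9 long dir deg -89.0
```

View pics/i.png

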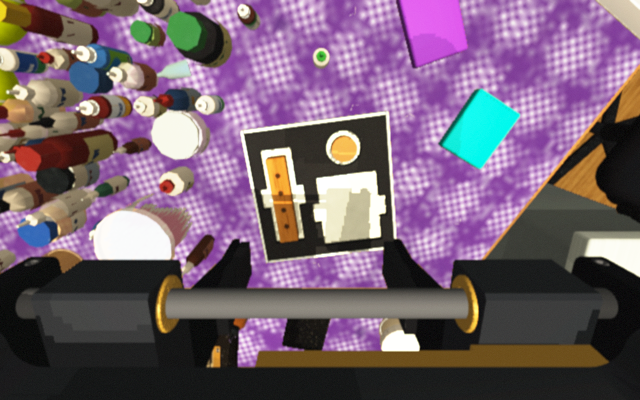

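The bar lies inside its cut-out, with margin all round, at (282,199). Now the block.

Emit:
{"op": "jog_arm", "data": {"steps": [[[0.001, 0.025, 0, 0, 0, -0.027, 1], [0.001, 0.028, 0, 0, 0, -0.027, 1], [0.001, 0.028, 0, 0, 0, -0.027, 1], [0.001, 0.028, 0, 0, 0, -0.027, 1], [0.001, 0.028, -0.02, 0, 0, -0.027, 1], [0.001, 0.028, -0.02, 0, 0, -0.027, 1], [0.001, 0.028, -0.03, 0, 0, -0.026, 1], [0.001, 0.028, -0.03, 0, 0, -0.025, 1], [0, 0.003, -0.03, 0, 0, 0, 1], [0, 0, -0.02, 0, 0, 0, 1], [0, 0, -0.018, 0, 0, 0, 1], [0, 0, 0, 0, 0, 0, 1]]]}}

```text
time_s: 9.05
position: [0.4964, -0.0214, 0.0467]
ee_rot: [1.972, -2.436, -0.006]
wrist_force: [-0.1, -0.5, 0.2]
opening: 0.0872
grip_force: 0.0
```

Emit:
{"op": "jog_arm", "data": {"steps": [[[0.002, 0, -0.01, 0, 0, 0, 1], [0, 0, -0.01, 0, 0, 0, 1], [0, 0, -0.008, 0, 0, 0, 1], [0, 0, -0.005, 0, 0, 0, 1], [0, 0, -0.002, 0, 0, 0, 1], [0, 0, 0, 0, 0, 0, 1]]]}}

```text
time_s: 9.55
position: [0.5013, -0.0213, 0.0155]
ee_rot: [1.976, -2.442, 0.0]
wrist_force: [-0.1, 0.2, 0.3]
opening: 0.0868
grip_force: 0.0
```

Emit:
{"op": "jog_arm", "data": {"steps": [[[0, 0, 0, 0, 0, 0, 0.5], [0, 0, 0, 0, 0, 0, 0.5], [0, 0, 0, 0, 0, 0, 0.5], [0, 0, 0, 0, 0, 0, 0.5], [0, 0, 0, 0, 0, 0, 0.5], [0, 0, 0, 0, 0, 0, 0.5], [0, 0, 0, 0, 0, 0, 0.5]]], "grip_force": 35}}

```text
time_s: 10.13
position: [0.5018, -0.021, 0.0164]
ee_rot: [-1.977, 2.441, -0.001]
wrist_force: [-2.5, 1.2, 6.5]
opening: 0.0486
grip_force: 2.9
```

The fingers closed over the top of the block because the TCP was too high. I'll reopen, go lower and check.

Emit:
{"op": "jog_arm", "data": {"steps": [[[0, 0, 0.004, 0, 0, 0, 1], [0, 0, 0, 0, 0, 0, 1], [0, 0, 0, 0, 0, 0, 1], [0, 0, 0, 0, 0, 0, 1], [0, 0, 0, 0, 0, 0, 1], [0, 0, 0, 0, 0, 0, 1], [0, 0, 0, 0, 0, 0, 1], [0, 0, 0, 0, 0, 0, 1]]]}}

```text
time_s: 10.8
position: [0.5011, -0.0212, 0.0194]
ee_rot: [1.976, -2.442, -0.0]
wrist_force: [-0.3, 0.4, 0.2]
opening: 0.0854
grip_force: 0.0
```

```bash
python3 - <<'E'
from h import *
for i in range(3):
    s=env.read_state();env.get_image('scene');print(s['position'],s['wrist_force'],s['opening'])
s,a=snap('scene','j.png');s,b=snap('side','k.png')
A=cv2.resize(a[150:240,210:340],(640,443));cv2.imwrite('pics/l.png',A[:,:,::-1])
E
```

```text
[ 0.50109128 -0.02120859  0.01942932] [-0.32510013  0.36656619  0.20466541] 0.08541884458258393
[ 0.50113633 -0.02118514  0.01947207] [-1.06996358  0.99664269  0.54604526] 0.08633114403195039
[ 0.50113894 -0.02120178  0.01948987] [-0.42791055 -0.20408826  0.36134012] 0.08681931819432784
```

View pics/l.png

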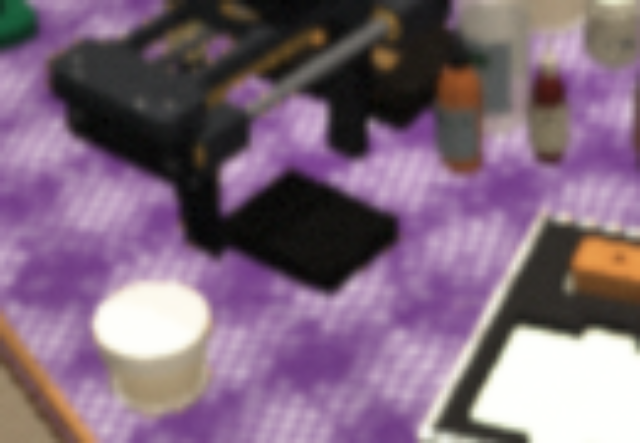

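The crop shows the block lying flat between the open fingers at about (312,232), hardly moved. The orange bottle is clear of the gripper. Lowering to z = 0.0095 and gripping.

Emit:
{"op": "jog_arm", "data": {"steps": [[[0, 0, -0.004, 0, 0, 0, 1], [0, 0, -0.004, 0, 0, 0, 1], [0, 0, -0.002, 0, 0, 0, 1], [0, 0, 0, 0, 0, 0, 1], [0, 0, 0, 0, 0, 0, 1]]]}}

```text
time_s: 11.47
position: [0.501, -0.0212, 0.0092]
ee_rot: [1.976, -2.442, -0.0]
wrist_force: [-0.5, 0.1, -0.1]
opening: 0.0869
grip_force: 0.0
```

Emit:
{"op": "jog_arm", "data": {"steps": [[[0, 0, 0, 0, 0, 0, 0.4], [0, 0, 0, 0, 0, 0, 0.4], [0, 0, 0, 0, 0, 0, 0.4], [0, 0, 0, 0, 0, 0, 0.4], [0, 0, 0, 0, 0, 0, 0.4], [0, 0, 0, 0, 0, 0, 0.4], [0, 0, 0, 0, 0, 0, 0.4]]], "grip_force": 35}}

```text
time_s: 12.05
position: [0.5013, -0.0211, 0.0096]
ee_rot: [-1.976, 2.442, -0.0]
wrist_force: [0.3, 0.0, 0.8]
opening: 0.0542
grip_force: 34.8
```

Emit:
{"op": "jog_arm", "data": {"steps": [[[0, 0, 0.02, 0, 0, 0, 0.4], [0, 0, 0.035, 0, 0, 0, 0.4], [0, 0, 0.035, 0, 0, 0, 0.4], [-0.006, -0.015, 0, 0, 0, 0.042, 0.4], [-0.007, -0.025, 0, 0, 0, 0.043, 0.4], [-0.007, -0.025, 0, 0, 0, 0.043, 0.4], [-0.007, -0.025, 0, 0, 0, 0.043, 0.4], [-0.007, -0.025, 0, 0, 0, 0.043, 0.4], [-0.007, -0.025, 0, 0, 0, 0.043, 0.4], [-0.006, -0.015, 0, 0, 0, 0.043, 0.4], [-0.004, -0.01, 0, 0, 0, 0.043, 0.4], [0, 0, 0, 0, 0, 0, 0.4]]]}}

```text
time_s: 13.05
position: [0.4486, -0.1876, 0.0991]
ee_rot: [2.361, -2.071, -0.002]
wrist_force: [-0.4, -0.3, -2.1]
opening: 0.0549
grip_force: 34.8
```

```bash
python3 - <<'E'
from h import *
env.get_image('scene');env.get_image('scene')
s,b=snap('wrist','m.png');s=env.read_state();print(s['position'],s['ee_rot'],s['opening'],s['wrist_force'])
R=cv2.Rodrigues(np.array(s['ee_rot']))[0];print('yaw',np.degrees(np.arctan2(-R[1,1],-R[0,1])))
E
```

```text
[ 0.45007794 -0.18594464  0.0993908 ] [ 2.36290670e+00 -2.07028166e+00 -5.56329672e-04] 0.054253098748496834 [ 0.11133753  0.32449938 -0.96126373]
yaw 7.552982464621182
```

View pics/m.png

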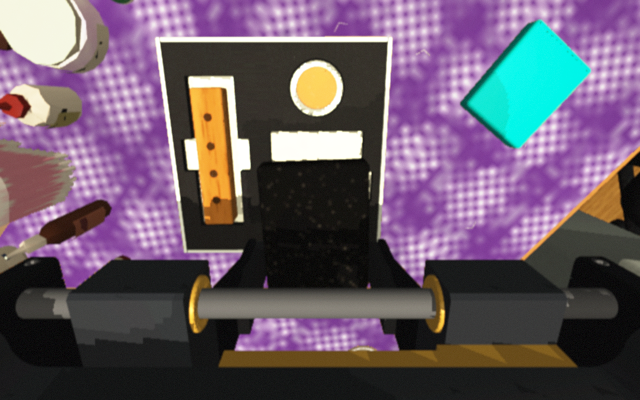

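The block is held level and square, with its far edge at row 160, columns 263 to 367, ahead of the block cut-out. The bar sits well in its own cut-out.

```bash
python3 - <<'E'
from h import *
s=env.read_state()
P=ray('wrist',[[264,161],[366,159],[315,160]],0.1058,s); r=np.radians(7.55)
d=P-np.array(s['position'])[:2]; print(P,'u',(d@[np.cos(r),np.sin(r)]*1000).round(1),'v',(d@[-np.sin(r),np.cos(r)]*1000).round(1))
E
```

```text
[[ 0.48152629 -0.23533934]
 [ 0.4334845  -0.24267013]
 [ 0.45748505 -0.23900784]] u [ 24.7 -23.9   0.4] v [-53.1 -54.1 -53.6]
```

Emit:
{"op": "jog_arm", "data": {"steps": [[[0, 0.0015, -0.015, 0, 0, 0, 0.4], [0, 0, -0.02, 0, 0, 0, 0.4], [0, 0, -0.02, 0, 0, 0, 0.4], [0, 0, -0.01, 0, 0, 0, 0.4], [0, 0, -0.006, 0, 0, 0, 0.4], [0, 0, -0.005, 0, 0, 0, 0.4], [0, 0, -0.003, 0, 0, 0, 0.4], [0, 0, -0.002, 0, 0, 0, 0.4], [0, 0, 0, 0, 0, 0, 0.4], [0, 0, 0, 0, 0, 0, 0.4]]]}}

```text
time_s: 14.03
position: [0.4506, -0.1847, 0.019]
ee_rot: [-2.364, 2.069, -0.001]
wrist_force: [0.2, -0.0, -1.4]
opening: 0.0545
grip_force: 34.8
```

Emit:
{"op": "jog_arm", "data": {"steps": [[[0, 0, -0.001, 0, 0, 0, 0.4], [0, 0, -0.001, 0, 0, 0, 0.4], [0, 0, -0.001, 0, 0, 0, 0.4], [0, 0, 0, 0, 0, 0, 0.4], [0, 0, 0, 0, 0, 0, 0.4]]]}}

```text
time_s: 14.45
position: [0.4503, -0.1847, 0.0157]
ee_rot: [-2.364, 2.069, -0.001]
wrist_force: [0.3, 1.1, -0.7]
opening: 0.0543
grip_force: 34.8
```

Emit:
{"op": "jog_arm", "data": {"steps": [[[0, 0, 0, 0, 0, 0, 0.74], [0, 0, 0, 0, 0, 0, 0.74], [0, 0, 0, 0, 0, 0, 0.74], [0, 0, 0, 0, 0, 0, 0.74], [0, 0, 0.015, 0, 0, 0, 0.74], [0, 0, 0.03, 0, 0, 0, 0.74], [0, 0, 0.03, 0, 0, 0, 0.74], [0.005, -0.01, 0.04, 0, 0, 0, 0.74], [0.01, -0.02, 0.04, 0, 0, 0, 0.74], [0.01, -0.02, 0.03, 0, 0, 0, 0.74], [0.01, -0.01, 0.02, 0, 0, 0, 1], [0, 0, 0, 0, 0, 0, 1]]]}}

```text
time_s: 15.45
position: [0.4883, -0.2455, 0.2224]
ee_rot: [-2.36, 2.067, -0.018]
wrist_force: [0.8, -0.3, 0.1]
opening: 0.0712
grip_force: 0.0
```

```bash
python3 - <<'E'
from h import *
env.get_image('scene');env.get_image('scene')
s=env.read_state();s,b=snap('wrist','n.png');print(s['position'])
_,g=snap('side','o.png'); _,q=snap('scene','p.png')
cv2.imwrite('pics/q.png',np.vstack([np.hstack([cv2.resize(g[180:265,270:410],(400,243)),cv2.resize(q[185:265,285:417],(400,243))])[:,:,::-1],cv2.resize(b[40:280,150:480],(800,350),interpolation=cv2.INTER_AREA)[:,:,::-1]]))
E
```

```text
[ 0.48428498 -0.24298122  0.21716387]
```

View pics/q.png

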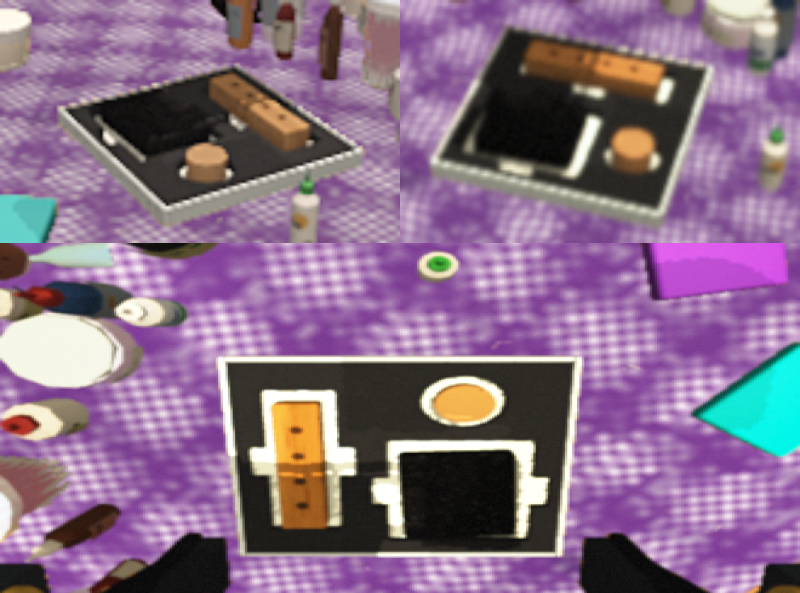

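Both parts are in their cut-outs. The block sits towards the lower (+y) edge, so I'll measure whether it rides on the rim.

```bash
python3 - <<'E'
from h import *
b=cv2.imread('pics/n.png'); s=env.read_state(); g=b.max(2)
# block darker than foam?
for x in (330,345,355): print(x,[int(v) for v in g[120:262:2,x]])
sd=cv2.imread('pics/o.png')[180:265,270:410];cv2.imwrite('pics/r.png',cv2.resize(np.clip(sd.astype(float)*2.5,0,255).astype(np.uint8)[20:75,20:100],(800,550),interpolation=cv2.INTER_CUBIC))
for t in(25,32,40,48): print(t);blobs('wrist',b,g<t,0.022,s,amin=800,roi=(290,120,400,262))
E
```

```text
330 [253, 75, 45, 46, 48, 47, 42, 90, 255, 255, 255, 208, 189, 231, 242, 244, 241, 237, 206, 197, 203, 91, 44, 45, 47, 50, 53, 79, 255, 255, 255, 186, 11, 16, 13, 16, 14, 18, 20, 12, 14, 17, 19, 16, 15, 12, 12, 18, 14, 13, 13, 17, 19, 14, 9, 15, 16, 18, 17, 11, 18, 15, 23, 27, 40, 41, 194, 243, 192, 183, 175]
345 [254, 77, 46, 47, 46, 45, 245, 255, 252, 227, 247, 246, 246, 245, 245, 245, 245, 244, 243, 244, 245, 249, 223, 40, 55, 55, 57, 81, 255, 255, 255, 136, 13, 16, 11, 14, 17, 13, 16, 13, 18, 21, 15, 18, 16, 10, 7, 11, 14, 22, 8, 20, 12, 9, 13, 11, 12, 12, 15, 7, 11, 17, 18, 24, 21, 32, 195, 243, 191, 184, 176]
355 [254, 77, 46, 45, 47, 47, 44, 45, 42, 114, 236, 255, 255, 255, 255, 254, 255, 255, 239, 70, 38, 44, 51, 55, 54, 53, 53, 81, 255, 255, 255, 59, 16, 19, 21, 13, 13, 10, 13, 14, 15, 17, 13, 8, 15, 10, 14, 12, 13, 11, 9, 12, 14, 11, 8, 15, 13, 12, 11, 15, 55, 33, 20, 24, 21, 37, 191, 241, 175, 173, 174]
25
[339. 215.] 450.5 -198.3 w 50.9 l 76.7 long dir deg -80.1
32
[340. 218.] 449.1 -196.3 w 53.1 l 81.6 long dir deg -79.7
40
[341. 218.] 448.5 -195.8 w 54.6 l 82.9 long dir deg -79.8
48
[353. 222.] 440.6 -197.3 w 73.3 l 81.8 long dir deg -82.3
```

View pics/r.png

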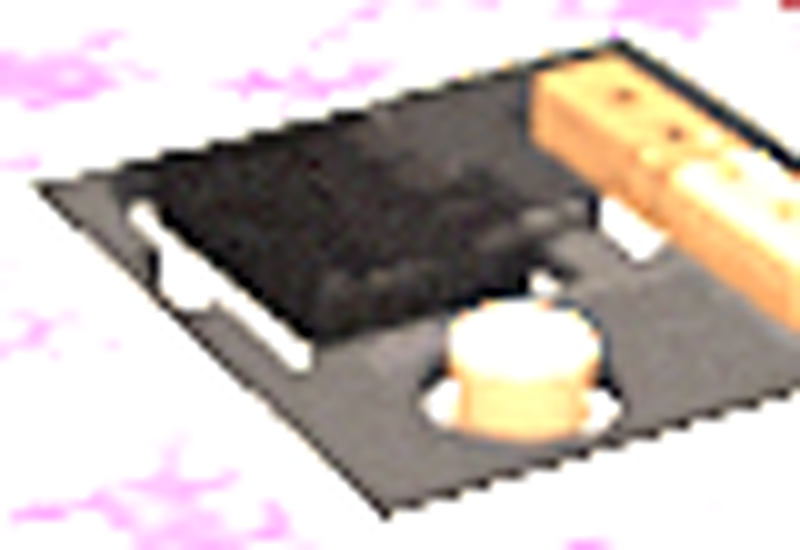

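```bash
python3 - <<'E'
from h import *
s0=env.read_state();print(s0['position'],s0['ee_rot'])
env.get_image('side'); s=env.read_state(); b=env.get_image('wrist')[:,:,::-1]; g=b.max(2)
r=np.radians(7.63);c0=np.array([.484,-.2216])
def T(uv,z): d=ray('wrist',uv,z,s)-c0; return (np.c_[d@[np.cos(r),np.sin(r)],d@[-np.sin(r),np.cos(r)]]*1000).round(1)
for x in (322,335,350):
    col=g[165:215,x]; v=165+int(np.argmax((col<60)&(np.arange(50)>8)&(g[164:214,x]>60)));print(x,v,'block -y edge (top z)',T([[x,v]],.022))
for y in (195,215,228): 
    row=g[y,290:395].astype(int); print(y,[int(i)+290 for i in np.nonzero(np.abs(np.diff(row))>50)[0]])
    xs=[int(i)+290 for i in np.nonzero(np.abs(np.diff(row))>50)[0]]
    print(T([[x,y] for x in xs],.022).tolist())
print('n-lower rows', [(y,g[y,315:350].mean().round()) for y in range(226,256,2)], T([[335,y] for y in range(226,256,2)],.022)[:,1].tolist())
E
```

```text
[ 0.4830164  -0.24221175  0.21539006] [ 2.36310947 -2.06807656 -0.00489111]
322 183 block -y edge (top z) [[-10.7 -11.1]]
335 183 block -y edge (top z) [[-25.1 -11.1]]
350 182 block -y edge (top z) [[-41.6 -12.2]]
195 [294, 295, 307, 308, 312, 313, 360, 361, 367, 368, 380, 381]
[[20.6, 2.8], [19.5, 2.8], [6.0, 2.8], [4.9, 2.8], [0.4, 2.8], [-0.7, 2.8], [-53.3, 2.8], [-54.4, 2.8], [-61.1, 2.8], [-62.3, 2.8], [-75.7, 2.8], [-76.8, 2.9]]
215 [301, 302, 313, 314, 360, 361, 373, 378, 379, 382]
[[13.1, 26.6], [12.0, 26.6], [-0.6, 26.6], [-1.7, 26.6], [-54.2, 26.6], [-55.4, 26.6], [-69.1, 26.7], [-74.8, 26.7], [-75.9, 26.7], [-79.4, 26.7]]
228 [307, 308, 313, 314, 360, 361, 362, 365, 366, 378, 379]
[[6.4, 42.5], [5.2, 42.5], [-0.5, 42.5], [-1.7, 42.5], [-54.9, 42.6], [-56.0, 42.6], [-57.2, 42.6], [-60.7, 42.6], [-61.8, 42.6], [-75.7, 42.6], [-76.8, 42.6]]
n-lower rows [(226, np.float64(18.0)), (228, np.float64(20.0)), (230, np.float64(18.0)), (232, np.float64(19.0)), (234, np.float64(18.0)), (236, np.float64(17.0)), (238, np.float64(15.0)), (240, np.float64(20.0)), (242, np.float64(19.0)), (244, np.float64(29.0)), (246, np.float64(34.0)), (248, np.float64(40.0)), (250, np.float64(44.0)), (252, np.float64(245.0)), (254, np.float64(246.0))] [40.1, 42.6, 45.1, 47.6, 50.1, 52.6, 55.1, 57.7, 60.2, 62.8, 65.4, 68.0, 70.5, 73.2, 75.8]
```

The block is within about 1.5 mm of its cut-out's centre, its width matches a top 22 mm above the worktop, and the bar is also seated. Handing in.

```bash
python3 -c "
from workcell import env
print(env.job_done())"
```

```text
the job is handed in; nothing more can be done
None
```

The wooden bar and the small black block are each released in their matching cut-outs, both measured within about 2 mm of centre and lying flat; the tin and cork were not touched, and the job is handed in.

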